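# Lever up the rail anvil and shim its low end level

### The job

Take the blue pry bar by its black grip, run its blade under the low end of the rail anvil until the shoulder butts, lever that end up over the yellow fulcrum and park the bar under the red keeper hook so that it stays up with your hand off it. Slide the thick shim (red tab) in between the low seat and the raised rail from the robot's side, gently, by feel, until its nose butts on the stop at the far end of the seat, and let go of it. Then bring the bar out from under the keeper and let the rail down softly so that it sits level on the shim, and let go of the bar; do not touch the rail with the hand, do not jam the bar or the shim, and leave the other tools alone.

Things in the scene. Friction and masses are not known exactly. Their poses are not given: they have to be found in the camera images.
- stand: grey welded stand fixed to the bench. Origin on the bench under the middle of the low seat; x points to the far side, y along the rail from low to high end, z up; 'stand (x,y,z)' below is in this frame, mm. High support: top z=64, x -35..35, y 210..230. Base plate 6 thick, x -45..55, y -108..252; a strip x -65..-35, y -230..-100 carries the keeper
- seat (a point): middle of the flat top of the low seat, stand (0,0,54); seat x -35..60, y -15..15. At its far end a brass stop, 30 wide, rises 16 mm; its near face is somewhere at x=45..56, differs each time, is not measured and must be felt for: a firm butt of 5 to 10 N is enough, over 25 N damages it. A 10 mm shim on this seat makes the rail level
- fulcrum (a point): top of the fulcrum, stand (0,-88,55): a round steel nose of 8 mm radius lying along x on a yellow block 50 x 24 mm, between two yellow cheeks 20 long (y), tops at z=74, that leave a slot x -13..13
- keeper (a point): middle of the underside of the red keeper hook's lip, stand (-24,-208,47.5). The lip is 16 wide (y), 10 thick, runs from its post (x -48..-36) out to x=-12 and is open to +x: press the bar down beside it (bar top under z=47), swing it about the fulcrum 0.2 rad to -x under the lip and let it up against the lip
- rail: rail anvil: steel rail 310 long (its y), foot 64 wide 10 thick, head 32 wide, 64 tall, 3 to 6 kg, loose on both supports. Origin at the middle of its underside. Its low (-y) end overhangs the low seat: end face at stand y=-50, underside there at z=52 at the start, when it lies 0.044 rad out of level
- rail_low (a point): point of the rail's underside over the middle of the low seat; stand z about 54.7 at the start, 64 when level on the shim, about 70 with the bar parked under the keeper
- bar: loose pry bar, 0.36 kg. Origin under its shoulder, y along the bar to the blade, z up; straight underside. Shaft 14 x 14, y -190..0; blade 18 wide, 5 thick, flush with the underside, y 0..28; black grip 18 wide, 14 tall, y -258..-188. It starts in the fulcrum's slot, grip end on the bench (blade up, slope 0.2 rad), blade drawn back just short of the rail
- bar_tip (a point): top edge of the blade's tip, bar (0,28,5). Shoulder against the rail's end = 38 mm beyond the fulcrum. To pass under the rail, raise the grip until the bar slopes 0.32 rad down to the blade. At 0.22 rad up to the blade (grip low) it clears the keeper's lip, parked it is at 0.18; the rail meets the shim at about 0.06
- bar_grip (a point): where to grip the bar, middle of the black grip, bar (0,-223,7); fingers close along the bar's x. Pressing it down to lever takes about 4 to 15 N
- bar_neck (a point): top of the bar at bar (0,-158,14): the part that goes under the keeper's lip
- shim: the shim to use: steel plate 120 x 26 x 10 mm, 0.2 kg, with a red upright tab 20 (x) x 12 (y) mm rising to z=55 at x=-60..-40. Origin under the middle of the plate, x towards the nose, z up. It lies on the bench beside the thin one, either may be at either place. When in, its x points along the stand's x and it lies on the low seat, tab towards the robot
- shim_tab (a point): grip point in the red tab, shim (-50, 0, 38); fingers close along the shim's y
- shim_nose (a point): bottom edge of the nose, shim (60, 0, 0)
- thin_shim: the wrong shim, same shape but only 6 mm thick, green tab; leave it
- hammer: hammer, bystander
- tongs: black forging tongs, bystander
- brush: brush, bystander
- firebrick: loose firebrick 110 x 70 x 50 mm, bystander
- chisel: cold chisel, bystander
- offcut: steel bar offcut 70 x 25 x 25 mm, bystander
Things that resemble listed ones, but are neither listed nor needed, are in the scene too. Leave any orange or turquoise look-alike of the shim alone.

How it is judged:
By the outcome, as a careful person would: the job done as asked, in the order asked, and still so for the second after the job is handed in, with the robot touching nothing.
It also fails if it takes over 72 s, if anything falls off the work surface, if the arm or the gripper's body presses on something with over 40 N, if the wrist force passes 120 N, or if a joint passes its speed limit or range.

### The arm

A 6-joint arm with a two-finger parallel gripper is mounted at the origin on the work surface. World frame = base frame: x ahead of the robot, y to its left, z up, the work surface at z = 0. Lengths are in m, angles in degrees, forces in N, time in s.
With the tool pointing down it reaches from about 0.275 to 0.725 m from the base axis. Payload 5.6 kg.
Tool frame: the origin (TCP) lies between the finger pads; the fingertips stand 22 mm ahead of it and the grasp point (between the pads) lies 3 mm ahead of it (r.tip_extent is the z of the fingertips in the tool frame, in m); z points along the fingers, y is the line along which they close (so a half turn about z gives the same grasp; the last joint's range is limited). The gripper opens to 85 mm and grips with 20 to 120 N. Pads are 22 mm wide; open, the fingers measure 114 mm over their backs; the gripper's body (76 mm by 85 mm) begins 54 mm behind the grasp point. The pads swing forward as they close: fully open they stand 13 mm farther back than shut.
Start: joints at [86.15, 14.616, 6.199, 0, -81.583, -16.306], TCP at [0.189, 0.516, 0.253] pointing down, gripper open.
Joint ranges: [-168.99, 168.99], [-69.2, 112.95], [-62.41, 85.93], [-164.36, 98.24], [-168.68, -3.75], [-174.98, 174.98]. Speed limits (degrees/s): [147.25, 147.25, 180, 180, 180, 180].

### API

Orientations are given as a 3x3 rotation matrix whose columns are the frame's x, y, z axes.
In Python, from workcell import readout, viewer, finish_job, r gives the robot as it stands.
- The arm moves only by the tool step_arm, never from a script. Its argument "plan" is one flat list of numbers, 5 for each row, row after row: the opening, from -1 (shut) to 1 (fully open), so that 0 is half open, then the shift along the tool's x, y, z as a fraction of full scale, then the turn about the tool's z as a fraction of full scale. A call has 1 to 10 rows; each row shifts and turns the commanded pose from where the row before left it, along the tool's axes as they then stand; what a row does not reach is not made up. Full scale, the value 1, is 0.03 m for a shift and 45 degrees for a turn. A row lasts 1/8 s, in which the tool goes at most 62.5 mm and 10.7 degrees, less where a joint would pass 70% of its speed; a pose out of reach is approached as far as the arm can. A call with a number of a shift or a turn outside -1 to 1 is refused whole. A call with a gripper value outside its range is refused whole. The fingers move at their own pace and stop on an object; "force" is the grip in N (left out, the last holds). Time passes only in rows, so rows that do not move let the fingers close. It gives the time, the measured TCP pose, the force, the opening and the grip force at its end, in the units of the state.
- readout.state(): the state, without advancing time (a new reading comes with each control period).
- viewer.read_camera(name): name is "side" or "top" or "wrist"; returns the picture (420x560x3 uint8, blue, green, red); there is no depth.
- viewer.camera_info(name): a dict with "fx", "fy", "cx", "cy" (pixels), "k1" (the pictures are not rectified: a ray, as slopes to the right and down, at radius r is drawn at 1 + k1 r^2 times it, then the intrinsics apply), "cam_to_world" (4x4, takes a point from camera to world coordinates). Camera axes: x right, y down, z forward; pixel columns grow to the right and rows downward; lengths in m; the calibration is good to about 2 mm. A picture is of the moment at which its call begins: read the wrist's pose just before it. camera_info takes no time and is no camera call; for the wrist camera it gives the pose at the moment of the call.
- finish_job(): hands the job in; it is judged then, once.
The state is a dict: "clock": time; "joints": joint angles; "joint_vel": joint speeds; "effort": joint torques, N m; "tcp_pos": TCP position; "orientation": TCP orientation; "wrist_force": force on the tool from outside, world axes, zero at the start; "wrist_torque": the same for the moment, N m; "width": finger opening in m; "grasp_force": force on a finger pad.
Only numpy, scipy, OpenCV 4.12 (cv2) and the standard library are available. Lean on these libraries where they do the work, as an engineer would, in place of code of your own. Each camera call takes 0.05 s, during which the arm holds its last target. There are 200 camera calls.

## Working session

There is one attempt and no reset: what is moved stays moved. The work goes in short steps, Python scripts to look and compute and a tool call to move; the robot and the scene stay as the last step left them, time stands still between calls to the robot, and variables do not carry over. Pictures are saved under pics/ and viewed, at most 10 in all, crops included, and the job is handed in when it is done.

Besides the shell and the picture viewer there is one more tool, called after "Call:" by a JSON object that holds its "method" and its "body". step_arm: Moves the arm, as the interface text tells. Its arguments: {"type":"object","properties":{"plan":{"type":"array"},"force":{"type":"number"}},"required":["plan"]}

```bash
ls; mkdir -p pics; python3 - <<'E'
from workcell import readout, viewer, r
import cv2, numpy as np
s=readout.state(); print(s)
for n in ("side","top","wrist"):
    i=viewer.camera_info(n); print(n,i)
    cv2.imwrite(f"pics/{n}0.png",viewer.read_camera(n))
E
```

```text
pics
{'clock': 0.0, 'joints': array([ 8.61512821e+01,  1.46523712e+01,  6.13105096e+00, -2.65057072e-02,
       -8.15836747e+01, -1.63072329e+01]), 'joint_vel': array([-0.05296518,  0.01727577,  0.10722364, -0.01357015, -0.03644754,
       -0.00078318]), 'effort': array([-1.25075119e-03, -3.86632669e+01,  2.37930125e+01,  5.36508411e+00,
       -6.29130591e-03,  8.16866020e-06]), 'tcp_pos': array([0.18930046, 0.51591194, 0.25240644]), 'orientation': array([[ 9.38734756e-01, -3.44639989e-01, -5.79598689e-04],
       [-3.44640468e-01, -9.38733038e-01, -1.79764007e-03],
       [ 7.54502154e-05,  1.88726037e-03, -9.99998216e-01]]), 'wrist_force': array([ 0.02743371, -0.33485655,  0.26598483]), 'wrist_torque': array([-0.00822583, -0.02406638, -0.01577905]), 'grasp_force': 0.0, 'width': 0.0850946570727885}
side {'fx': 420.92763278078047, 'fy': 420.92763278078047, 'cx': 274.5062104436615, 'cy': 209.23659007814206, 'k1': -0.12078158603083078, 'cam_to_world': array([[ 0.89021473, -0.25431535,  0.37794369,  0.06181483],
       [-0.45552986, -0.5028062 ,  0.73462812, -0.83150157],
       [ 0.00
[... 205 characters left out ...]
416227531, 'k1': -0.1682922182902197, 'cam_to_world': array([[-0.01919756, -0.98289531,  0.18316183,  0.21462809],
       [-0.99971056,  0.02152745,  0.01074038,  0.03736179],
       [-0.01449967, -0.18290263, -0.9830241 ,  1.63696423],
       [ 0.        ,  0.        ,  0.        ,  1.        ]])}
wrist {'fx': 304.64975301732005, 'fy': 304.64975301732005, 'cx': 277.33465322260395, 'cy': 209.3358745020122, 'k1': -0.039521472127305626, 'cam_to_world': array([[-0.34555869, -0.8993086 , -0.26801724,  0.25789193],
       [-0.93839607,  0.3315966 ,  0.09724463,  0.49264808],
       [ 0.00142067,  0.28511005, -0.95849373,  0.3731947 ],
       [ 0.        ,  0.        ,  0.        ,  1.        ]])}
```

View pics/side0.png

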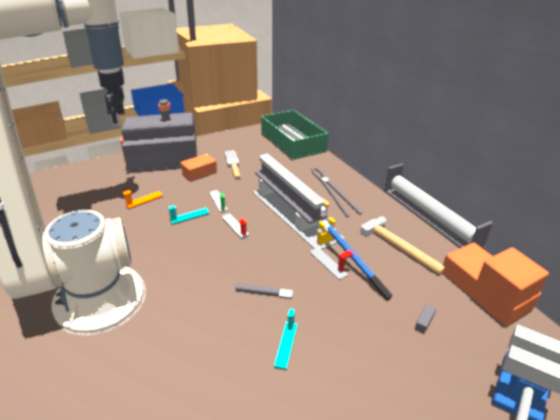

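View pics/top0.png

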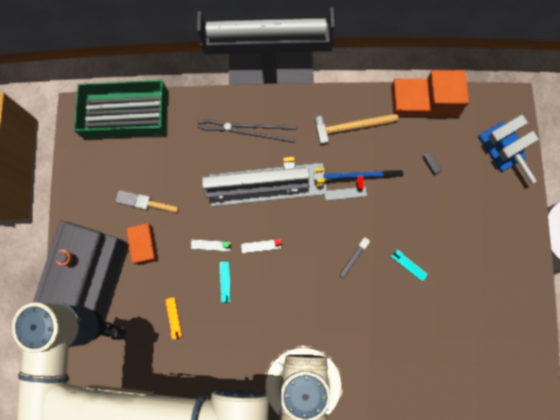

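The top view shows the rail running along world y with its low end on the right. Yellow fulcrum is at about (320,175), blue bar to (400,174), red keeper (361,183). Red-tab shim lies at (262,246) with its tab at (278,242), green-tab thin shim at (210,245). In the side view the red tab is at (243,228), keeper (345,262) and bar grip (380,283).

```bash
cat > h.py <<'E'
import cv2, numpy as np
from workcell import readout, viewer, r
def ray(info,uv):
    K=np.array([[info['fx'],0,info['cx']],[0,info['fy'],info['cy']],[0,0,1.]])
    p=cv2.undistortPoints(np.float64(uv).reshape(-1,1,2),K,np.array([info['k1'],0,0,0])).reshape(-1,2)
    T=info['cam_to_world']; d=np.c_[p,np.ones(len(p))]@T[:3,:3].T
    return T[:3,3],d/np.linalg.norm(d,axis=1)[:,None]
def plane(info,uv,z):
    o,d=ray(info,uv); return o+d*((z-o[2])/d[:,2])[:,None]
def tri(i1,u1,i2,u2):
    o1,d1=ray(i1,u1);o2,d2=ray(i2,u2);d1=d1[0];d2=d2[0]
    t=np.linalg.lstsq(np.c_[d1,-d2],o2-o1,rcond=None)[0]
    a=o1+t[0]*d1;b=o2+t[1]*d2; return (a+b)/2,np.linalg.norm(a-b)
def blobs(img,col,amin=8):
    h=cv2.cvtColor(img,cv2.COLOR_BGR2HSV)
    R={'red':[((0,170,90),(6,255,255)),((173,170,90),(180,255,255))],'yellow':[((20,140,110),(34,255,255))],
       'blue':[((100,130,50),(125,255,255))],'green':[((45,120,50),(80,255,255))]}[col]
    m=sum(cv2.inRange(h,*q) for q in R).astype(np.uint8)
    n,l,s,c=cv2.connectedComponentsWithStats(m)
    return [(c[k].round(1),s[k].tolist()) for k in range(1,n) if s[k][4]>=amin],m
E
python3 - <<'E'
from h import *
for n in("top","side"):
    im=cv2.imread(f"pics/{n}0.png")
    for c in("red","yellow","blue"): 
        print(n,c,[(b[0].tolist(),b[1]) for b in blobs(im,c)[0]])
E
```

```text
top red [([360.1, 182.2], [357, 177, 7, 12, 75]), ([277.6, 242.1], [275, 240, 6, 5, 25])]
top yellow [([288.6, 158.7], [284, 157, 10, 4, 34]), ([318.4, 169.9], [315, 168, 8, 5, 25]), ([319.6, 181.4], [316, 179, 9, 8, 36]), ([172.7, 316.6], [167, 298, 14, 40, 268])]
top blue [([495.8, 149.1], [479, 122, 38, 49, 473]), ([507.9, 139.9], [499, 133, 19, 16, 142]), ([522.2, 154.3], [520, 152, 5, 6, 20]), ([353.6, 174.8], [324, 172, 60, 7, 275])]
side red [([242.9, 225.7], [240, 219, 6, 15, 53]), ([343.6, 258.5], [339, 251, 13, 20, 113])]
side yellow [([126.7, 191.9], [124, 191, 6, 3, 11]), ([146.2, 197.7], [133, 192, 28, 13, 134]), ([331.4, 220.6], [329, 217, 6, 8, 33]), ([323.4, 235.0], [318, 221, 15, 23, 163])]
side blue [([156.9, 99.1], [132, 84, 52, 31, 1098]), ([338.2, 238.1], [329, 227, 20, 22, 120]), ([362.4, 266.0], [353, 254, 21, 24, 131]), ([518.5, 395.2], [493, 370, 56, 50, 1365])]
```

```bash
python3 - <<'E'
from h import *
t=viewer.camera_info("top");s=viewer.camera_info("side")
for n,a,b in [("tab",(278,242.5),(243,227)),("keeper",(361,183),(345,262)),("gripend",(401,174),(387,291)),("fulc",(320,175),(326,234)),("railhigh_headtop",(205,182),(262,160))]:
    print(n,tri(t,a,s,b))
E
```

```text
tab (array([0.42131381, 0.06440419, 0.03584667]), np.float64(0.0012475500379790824))
keeper (array([ 0.59685232, -0.19141094,  0.03486882]), np.float64(0.0021243432021050223))
gripend (array([ 0.62741308, -0.31961838,  0.02918774]), np.float64(0.0045860834866389396))
fulc (array([ 0.62287835, -0.06612727,  0.03138308]), np.float64(0.007547119745888904))
railhigh_headtop (array([0.58830561, 0.27388154, 0.11389163]), np.float64(0.008023039813434914))
```

Call:
{"method": "step_arm", "body": {"plan": [1,0.95,0.75,-0.1,0,1,0.95,0.75,-0.1,0,1,0.95,0.75,-0.1,0,1,0.95,0.75,-0.1,0,1,0.95,0.75,-0.1,0,1,0.95,0.75,-0.1,0,1,0.95,0.75,-0.1,0,1,0.95,0.75,-0.1,0,1,0.95,0.75,-0.1,0,1,0.95,0.75,-0.1,0]}}

```text
clock: 1.4
tcp_pos: [0.3798, 0.2057, 0.2832]
orientation: [[0.939, -0.344, -0.0], [-0.344, -0.939, -0.0], [-0.0, 0.0, -1.0]]
wrist_force: [-0.5, 0.2, -0.7]
width: 0.0854
grasp_force: 0.0
```

Call:
{"method": "step_arm", "body": {"plan": [1,0.95,0.75,-0.1,0,1,0.95,0.75,-0.1,0,1,0.95,0.75,-0.1,0,1,0,0,0,0.222,1,0,0,0,0.222,1,0,0,0,0.222,1,0,0,0,0.222,1,0,0,0,0.222,1,0,0,0,0.222,1,0,0,0,0.222]}}

```text
clock: 2.65
tcp_pos: [0.4363, 0.114, 0.292]
orientation: [[-0.007, -1.0, -0.001], [-1.0, 0.007, -0.0], [0.0, 0.001, -1.0]]
wrist_force: [-0.6, -0.6, 0.2]
width: 0.0852
grasp_force: 0.0
```

Call:
{"method": "step_arm", "body": {"plan": [1,0.97,-0.5,0,0,1,0.97,-0.5,0,0,1,0.97,-0.5,0,0,1,0.97,-0.5,0,0,1,0.97,-0.5,0,0,1,0.97,-0.5,0,0,1,0.97,-0.5,0,0,1,0.97,-0.5,0,0,1,0,0,0,0]}}

```text
clock: 3.78
tcp_pos: [0.5564, -0.1205, 0.291]
orientation: [[-0.004, -1.0, -0.002], [-1.0, 0.004, -0.0], [0.0, 0.002, -1.0]]
wrist_force: [0.0, 0.6, -0.1]
width: 0.0852
grasp_force: 0.0
```

```bash
python3 - <<'E'
from h import *
import pickle
i=viewer.camera_info("wrist");im=viewer.read_camera("wrist");cv2.imwrite("pics/w1.png",im);pickle.dump(i,open("w1.pkl","wb"))
print(readout.state()['tcp_pos'],i['cam_to_world'].round(3))
for c in("red","yellow","blue"): print(c,[(b[0].tolist(),b[1]) for b in blobs(im,c,15)[0]])
E
```

```text
[ 0.55611402 -0.1195134   0.29136711] [[-1.     0.005 -0.     0.557]
 [ 0.005  0.958  0.286 -0.192]
 [ 0.002  0.286 -0.958  0.412]
 [ 0.     0.     0.     1.   ]]
red [([372.6, 317.9], [371, 312, 6, 10, 34])]
yellow [([238.8, 231.1], [236, 224, 7, 15, 87]), ([210.3, 233.1], [207, 226, 8, 15, 83])]
blue []
```

View pics/w1.png

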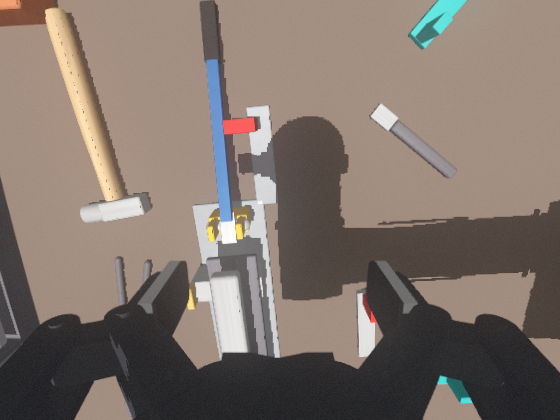

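The wrist view shows the bar from its black grip (209,30) down to the blade (230,240). The keeper lip is at (238,125) and the yellow cheeks at (210,233) and (239,231). Plate corners are at (194,205), (264,203), (248,107), (268,106) and (277,203), and the shim tab is at (370,312).

```bash
cat >> h.py <<'E'
def kabsch(A,B):
    ca,cb=A.mean(0),B.mean(0);U,_,Vt=np.linalg.svd((A-ca).T@(B-cb));R=(U@Vt).T
    if np.linalg.det(R)<0: R=(U@np.diag([1,-1])@Vt).T
    return R,cb-R@ca
E
python3 - <<'E'
from h import *
import pickle
i=pickle.load(open("w1.pkl","rb"));im=cv2.imread("pics/w1.png");g=cv2.cvtColor(im,cv2.COLOR_BGR2GRAY)
uv=np.float32([(194,205),(264,203),(248,107),(268,106),(277,203)])
c=cv2.cornerSubPix(g,uv.reshape(-1,1,2).copy(),(4,4),(-1,-1),(3,50,.01)).reshape(-1,2);print(c.round(1).tolist())
A=np.array([(55,-108),(-45,-108),(-35,-230),(-65,-230),(-65,-100)])/1000
P=plane(i,c,.006);R,t=kabsch(A,P[:,:2])
print(P.round(4),"R",R.round(4),"yaw",np.degrees(np.arctan2(R[1,0],R[0,0])),"t",t.round(4));print("res",((A@R.T+t)-P[:,:2]).round(4))
np.savez("stand.npz",R=R,t=t)
for n,p in [("fulc",(0,-88)),("keeper",(-24,-208)),("seat",(0,0))]: print(n,R@np.array(p)/1000+t)
print("cheeks",plane(i,[(238.8,231),(210.3,233)],.070))
h=cv2.cvtColor(im,cv2.COLOR_BGR2HSV);print(h[125,238],h[125,217],h[180,222],h[30,209])
print("grip pix",plane(i,[(209,30)],.02),"bar at",plane(i,[(222,180)],.055), "tab",plane(i,[(369,300)],.055))
E
```

```text
[[192.1999969482422, 205.5], [262.79998779296875, 203.60000610351562], [245.8000030517578, 107.4000015258789], [267.70001220703125, 105.0999984741211], [275.70001220703125, 201.89999389648438]]
[[ 0.6748 -0.0769  0.006 ]
 [ 0.5767 -0.079   0.006 ]
 [ 0.5959 -0.2059  0.006 ]
 [ 0.5682 -0.2084  0.006 ]
 [ 0.5588 -0.0814  0.006 ]] R [[ 0.9966 -0.0818]
 [ 0.0818  0.9966]] yaw 4.69451410731955 t [0.6131 0.0269]
res [[ 0.0019  0.0007]
 [ 0.0004 -0.0054]
 [ 0.0011  0.0006]
 [-0.0011  0.0008]
 [-0.0023  0.0033]]
fulc [ 0.62026718 -0.06081812]
keeper [ 0.60616886 -0.18237978]
seat [0.61306499 0.02688666]
cheeks [[ 0.60285772 -0.06293224  0.07      ]
 [ 0.63722967 -0.06053078  0.07      ]]
[  1 161 251] [107 118 209] [107 123 216] [ 5 30 92]
grip pix [[ 0.63457054 -0.29176706  0.02      ]] bar at [[ 0.62223574 -0.12202523  0.055     ]] tab [[0.43331823 0.04335481 0.055     ]]
```

Call:
{"method": "step_arm", "body": {"plan": [1,1,-0.5,0.8,0,1,1,-0.5,0.8,0,1,1,-0.5,0.8,0,1,1,-0.5,0.8,0,1,1,-0.5,0.8,-0.1,0.3,0,0,0,0,0.3,0,0,0,0]}}

```text
clock: 4.7
tcp_pos: [0.6311, -0.2683, 0.1728]
orientation: [[0.077, -0.997, 0.0], [-0.997, -0.077, -0.0], [0.0, -0.0, -1.0]]
wrist_force: [-0.6, 0.7, 1.0]
width: 0.0558
grasp_force: 0.0
```

```bash
python3 - <<'E'
from h import *
import pickle
i=viewer.camera_info("wrist");im=viewer.read_camera("wrist");cv2.imwrite("pics/w2.png",im);pickle.dump(i,open("w2.pkl","wb"))
s=readout.state();print(s['tcp_pos'],s['orientation'].round(3),i['cam_to_world'].round(3))
E
```

```text
[ 0.63126597 -0.26809449  0.17355052] [[ 0.078 -0.997  0.002]
 [-0.997 -0.078 -0.   ]
 [ 0.001 -0.002 -1.   ]] [[-0.997 -0.073 -0.021  0.637]
 [-0.076  0.956  0.285 -0.339]
 [-0.001  0.286 -0.958  0.294]
 [ 0.     0.     0.     1.   ]]
```

View pics/w2.png

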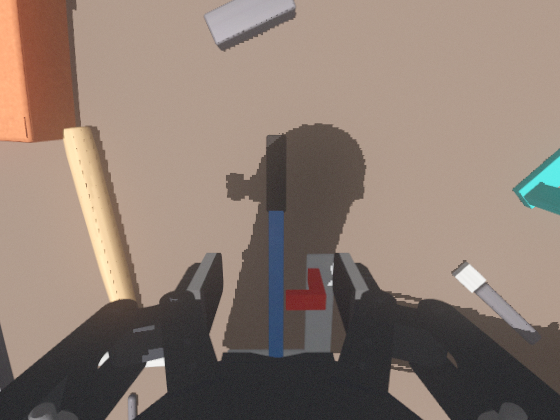

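The grip runs from (277,135) to (277,211) and is vertical in the picture, so the tool is lined up with the bar. The keeper is at (305,298).

```bash
python3 - <<'E'
from h import *
import pickle
i1=pickle.load(open("w1.pkl","rb"));i2=pickle.load(open("w2.pkl","rb"))
im=cv2.imread("pics/w2.png");m1=cv2.imread("pics/w1.png")
for m in (im,m1):
    h=cv2.cvtColor(m,cv2.COLOR_BGR2HSV); b=cv2.inRange(h,(98,80,60),(118,255,255))
    n,l,s,c=cv2.connectedComponentsWithStats(b); k=1+np.argmax(s[1:,4]); print(s[k],c[k])
    ys,xs=np.where(l==k); 
    for y in (ys.min()+1,ys.min()+10,ys.min()+60): print(y,xs[ys==y].min(),xs[ys==y].max())
a,e=tri(i1,(212,58),i2,(277.3,211));print("boundary",a,e)
P=plane(i2,[(277,135),(277,173),(277,211),(277,340)],.022);print(P)
E
```

```text
[ 269  211   15  147 2094] [275.65807068 282.77268386]
212 269 283
221 269 283
271 269 282
[ 206   59   26  163 1891] [218.40401904 138.7091486 ]
60 206 217
69 207 218
119 211 222
boundary [ 0.63087717 -0.25964388  0.03081451] 0.000417302711472263
[[ 0.63638394 -0.32567562  0.022     ]
 [ 0.63385665 -0.29244404  0.022     ]
 [ 0.63115079 -0.25685948  0.022     ]
 [ 0.62016024 -0.11227897  0.022     ]]
```

Call:
{"method": "step_arm", "body": {"plan": [0.3,0.17,0,0.97,0,0.3,0.17,0,0.97,0,0.3,0.17,0,0.97,0,0.3,0.17,0,0.97,0,0.3,0.17,0,0.95,0,0.3,0,0,0,0,-1,0,0,0,0,-1,0,0,0,0,-1,0,0,0,0,-1,0,0,0,0], "force": 30}}

```text
clock: 6.0
tcp_pos: [0.634, -0.2945, 0.0297]
orientation: [[0.077, -0.997, 0.003], [-0.997, -0.077, -0.001], [0.001, -0.003, -1.0]]
wrist_force: [-0.9, 2.6, 6.8]
width: 0.0173
grasp_force: 32.5
```

Call:
{"method": "step_arm", "body": {"plan": [-1,0.07,0,-0.78,0,-1,0,0,-0.78,0,-1,-0.09,0,-0.78,0,-1,-0.17,0,-0.77,0,-1,-0.3,0,-0.88,0,-1,0,0,0,0,-1,0,0,0,0], "force": 20}}

```text
clock: 6.88
tcp_pos: [0.6314, -0.2796, 0.1457]
orientation: [[0.077, -0.997, -0.001], [-0.997, -0.077, 0.001], [-0.001, 0.001, -1.0]]
wrist_force: [-0.1, -0.2, -2.2]
width: 0.0171
grasp_force: 30.2
```

```bash
python3 - <<'E'
from h import *
s=readout.state();print(s['tcp_pos'],s['wrist_force'],s['wrist_torque'],s['width'])
a=cv2.resize(viewer.read_camera("side")[180:320,260:430],None,fx=3,fy=3)
b=cv2.resize(viewer.read_camera("wrist"),None,fx=.75,fy=.75)[:,:280]
c=np.zeros((420,790,3),np.uint8);c[:420,:510]=a[:420];c[:315,510:790]=b;cv2.imwrite("pics/c1.png",c)
E
```

```text
[ 0.6313771  -0.27955853  0.14573994] [-0.12286336 -0.19480608 -2.20022935] [ 0.03667303 -0.31979952 -0.14812021] 0.017122189322517543
```

View pics/c1.png

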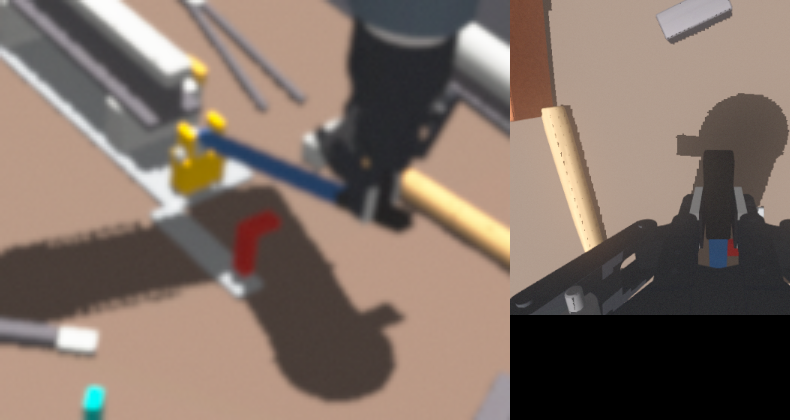

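The crop shows the bar still in the fulcrum slot, blade low, with the grip raised in the fingers. Part of its weight rests on the fulcrum, so it has pivoted as intended.

Call:
{"method": "step_arm", "body": {"plan": [-1,-0.1,0,-0.1,0,-1,-0.26,0,0.085,0,-1,-0.26,0,0.085,0,-1,-0.26,0,0.085,0,-1,-0.26,0,0.085,0,-1,-0.13,0,0.04,0,-1,0,0,0,0]}}

```text
clock: 7.85
tcp_pos: [0.6288, -0.2414, 0.1386]
orientation: [[0.077, -0.997, -0.0], [-0.997, -0.077, 0.0], [-0.0, 0.0, -1.0]]
wrist_force: [0.1, 0.2, -2.6]
width: 0.0169
grasp_force: 30.1
```

Call:
{"method": "step_arm", "body": {"plan": [-1,-0.1,0,0.03,0,-1,-0.1,0,0.03,0,-1,-0.1,0,0.03,0,-1,0,0,0,0]}}

```text
clock: 8.35
tcp_pos: [0.6288, -0.2362, 0.1381]
orientation: [[0.077, -0.997, 0.003], [-0.997, -0.077, -0.006], [0.006, -0.002, -1.0]]
wrist_force: [0.3, -9.8, 0.5]
width: 0.0171
grasp_force: 30.4
```

Call:
{"method": "step_arm", "body": {"plan": [-1,0.3,0,0.7,0,-1,0.15,0,0.6,0,-1,0.07,0,0.6,0,-1,0,0,0,0], "force": 40}}

```text
clock: 8.85
tcp_pos: [0.6298, -0.2505, 0.0788]
orientation: [[0.076, -0.997, 0.001], [-0.997, -0.076, -0.003], [0.003, -0.001, -1.0]]
wrist_force: [1.1, -6.8, 4.7]
width: 0.0169
grasp_force: 44.8
```

Call:
{"method": "step_arm", "body": {"plan": [-1,0.08,0,0.6,0,-1,0.03,0,0.4,0,-1,0,0,0.2,0,-1,0,0,0,0]}}

```text
clock: 9.35
tcp_pos: [0.6307, -0.2515, 0.044]
orientation: [[0.077, -0.997, 0.003], [-0.997, -0.077, -0.0], [0.001, -0.003, -1.0]]
wrist_force: [0.2, -0.8, 7.2]
width: 0.0166
grasp_force: 45.8
```

Call:
{"method": "step_arm", "body": {"plan": [-1,-0.02,0,0.2,0,-1,0,0,0.1,0,-1,0,0,0,0,-1,0,0,0,0]}}

```text
clock: 9.85
tcp_pos: [0.6311, -0.2509, 0.0357]
orientation: [[0.077, -0.997, 0.004], [-0.997, -0.077, -0.001], [0.001, -0.004, -1.0]]
wrist_force: [0.4, -0.2, 6.9]
width: 0.0168
grasp_force: 46.0
```

```bash
python3 - <<'E'
from h import *
s=readout.state();print(s['tcp_pos'],s['wrist_force'])
a=cv2.resize(viewer.read_camera("side")[190:310,270:420],None,fx=3.4,fy=3.4,interpolation=cv2.INTER_CUBIC)
b=cv2.resize(viewer.read_camera("wrist"),None,fx=.5,fy=.5)
c=np.zeros((420,800,3),np.uint8);c[:408,:510]=a;c[:210,510:790]=b;cv2.imwrite("pics/c2.png",c)
E
```

```text
[ 0.6311102  -0.25087969  0.03573022] [ 0.40139249 -0.21026115  6.91801829]
```

View pics/c2.png

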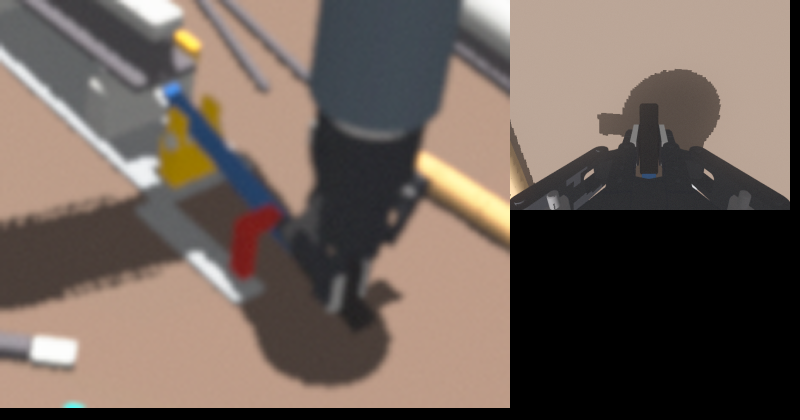

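The blade is under the rail with the end raised. The bar's neck is beside the red keeper, slightly below its lip.

Call:
{"method": "step_arm", "body": {"plan": [-1,0,0,0.12,0,-1,0,0,0,0,-1,-0.005,0.25,0,0.051,-1,-0.005,0.25,0,0.051,-1,0,0,0,0]}}

```text
clock: 10.58
tcp_pos: [0.6161, -0.2514, 0.0323]
orientation: [[-0.003, -1.0, 0.005], [-1.0, 0.003, -0.0], [0.0, -0.005, -1.0]]
wrist_force: [0.6, 0.3, 7.0]
width: 0.0169
grasp_force: 45.9
```

Call:
{"method": "step_arm", "body": {"plan": [-1,-0.005,0.25,0,0.051,-1,-0.005,0.25,0,0.051,-1,-0.005,0.25,0,0.051,-1,0,0,0,0]}}

```text
clock: 11.08
tcp_pos: [0.5943, -0.2503, 0.0326]
orientation: [[-0.123, -0.992, 0.006], [-0.992, 0.123, -0.001], [0.001, -0.006, -1.0]]
wrist_force: [1.3, 0.1, 7.1]
width: 0.0166
grasp_force: 45.9
```

Call:
{"method": "step_arm", "body": {"plan": [-1,0,0,-0.15,0,-1,0,0,-0.15,0,-1,0,0,-0.1,0,-1,0,0,0,0]}}

```text
clock: 11.58
tcp_pos: [0.5936, -0.252, 0.0433]
orientation: [[-0.122, -0.992, 0.003], [-0.992, 0.122, -0.003], [0.003, -0.004, -1.0]]
wrist_force: [3.7, -7.2, 0.3]
width: 0.0168
grasp_force: 45.1
```

Call:
{"method": "step_arm", "body": {"plan": [-0.3,0,0,0,0,-0.2,0,0,0,0,-0.2,0,0,0,0,0,0,0,-0.5,0,0,0,0,-1,0,0,0,0,-1,0,0,0,0,-1,0,0,0,0,-1,0,0,0,0,-1,0,0,0,0,0,0]}}

```text
clock: 12.82
tcp_pos: [0.5934, -0.2508, 0.2119]
orientation: [[-0.123, -0.992, 0.007], [-0.992, 0.123, -0.002], [0.001, -0.007, -1.0]]
wrist_force: [-0.6, 0.3, 0.2]
width: 0.0427
grasp_force: 0.0
```

```bash
python3 - <<'E'
from h import *
import pickle
i=viewer.camera_info("wrist");w=viewer.read_camera("wrist");cv2.imwrite("pics/w3.png",w);pickle.dump(i,open("w3.pkl","wb"))
s=readout.state();print(s['tcp_pos'],s['wrist_force'])
sd=viewer.read_camera("side");cv2.imwrite("pics/side3.png",sd)
a=cv2.resize(sd[190:310,270:420],None,fx=2.9,fy=2.9,interpolation=cv2.INTER_CUBIC)
b=cv2.resize(w,None,fx=.64,fy=.64)
c=np.zeros((350,800,3),np.uint8);c[:348,:435]=a;c[:269,440:798]=b;cv2.imwrite("pics/c3.png",c)
E
```

```text
[ 0.59264965 -0.25029649  0.20965868] [-0.15762443 -0.15464791 -1.10366947]
```

View pics/c3.png

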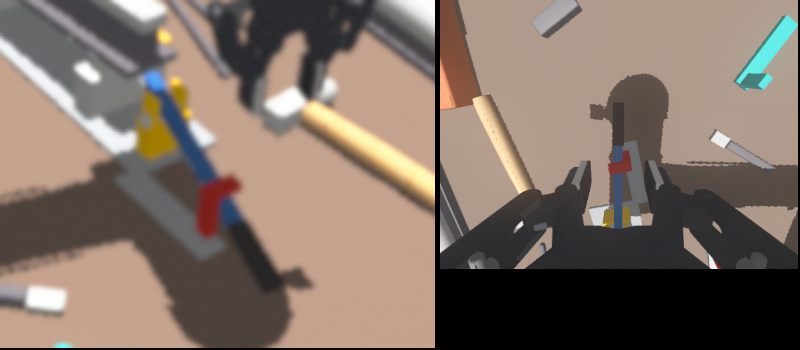

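The bar stays parked under the red keeper with the hand off it. Next is the shim.

Call:
{"method": "step_arm", "body": {"plan": [0,-0.95,0.745,0,0,0,-0.95,0.745,0,0,0,-0.95,0.745,0,0,0,-0.95,0.745,0,0,0,-0.95,0.745,0,0,0,-0.95,0.745,0,0,0,-0.95,0.745,0,0,0,-0.95,0.745,0,0,0,-0.95,0.745,0,0,0,0,0,0,0]}}

```text
clock: 14.18
tcp_pos: [0.4226, 0.0302, 0.207]
orientation: [[-0.12, -0.993, -0.001], [-0.993, 0.12, 0.0], [0.0, 0.001, -1.0]]
wrist_force: [0.5, -0.8, 0.1]
width: 0.0427
grasp_force: 0.0
```

```bash
python3 - <<'E'
from h import *
import pickle
i=viewer.camera_info("wrist");w=viewer.read_camera("wrist");cv2.imwrite("pics/w4.png",w);pickle.dump(i,open("w4.pkl","wb"))
s=readout.state();print(s['tcp_pos'],s['orientation'].round(3).tolist(),s['joints'].round(1))
E
```

```text
[0.42323185 0.02956644 0.2070534 ] [[-0.121, -0.993, -0.001], [-0.993, 0.121, -0.0], [0.0, 0.001, -1.0]] [ 25.3   1.5 -16.2  -0.  -72.4 -32.3]
```

View pics/w4.png

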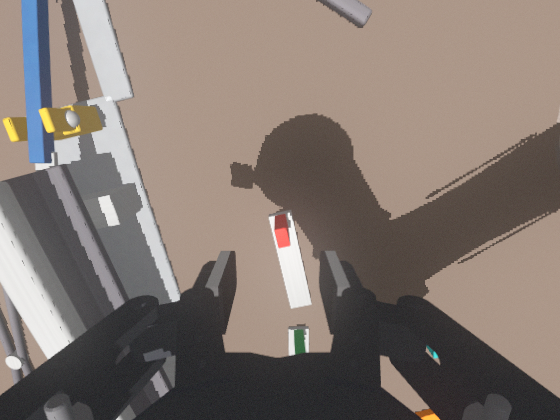

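The red-tab shim has its tab top at (280,229) and plate corners near (270,214), (292,211), (291,307) and (310,303). The green one is behind it at (298,340). The seat's near end is the white patch at (108,210).

```bash
python3 - <<'E'
from h import *
import pickle
i=pickle.load(open("w4.pkl","rb"));im=cv2.imread("pics/w4.png");h=cv2.cvtColor(im,cv2.COLOR_BGR2HSV)
# shim plate: bright, low sat + red, region
m=(cv2.inRange(h,(0,0,130),(180,70,255))|cv2.inRange(h,(0,150,60),(6,255,255))|cv2.inRange(h,(174,150,60),(180,255,255)))
sub=np.zeros_like(m);sub[205:315,262:318]=m[205:315,262:318]
cs,_=cv2.findContours(sub,0,2);c=max(cs,key=cv2.contourArea);rc=cv2.minAreaRect(c);bx=cv2.boxPoints(rc)
P=plane(i,bx,.010)[:,:2];print("box",bx.round(1).tolist(),P.round(4).tolist())
print("sides",[np.linalg.norm(P[k]-P[(k+1)%4]).round(4) for k in range(4)],"ctr",P.mean(0))
b=cv2.inRange(h,(0,170,200),(6,255,255));sb=np.zeros_like(b);sb[205:260,262:318]=b[205:260,262:318]
ys,xs=np.where(sb);print("tabtop px",xs.mean(),ys.mean(),xs.min(),xs.max(),ys.min(),ys.max());tp=(xs.mean(),ys.mean())
print("tab tri",tri(i,tp,viewer.camera_info("top"),(277.6,242.1)),"plane",plane(i,[tp],.055))
# seat
g=cv2.inRange(h,(0,0,190),(180,60,255));sb=np.zeros_like(g);sb[185:235,90:128]=g[185:235,90:128]
cs,_=cv2.findContours(sb,0,2);c=max(cs,key=cv2.contourArea);bx=cv2.boxPoints(cv2.minAreaRect(c));Q=plane(i,bx,.054)[:,:2]
d=np.load("stand.npz");print("seat px",bx.round(0).tolist(),"stand mm",((Q-d['t'])@d['R']*1000).round(1).tolist())
u=[(132,97),(119,98)];print("stripcorner/edge in stand",((plane(i,u,.006)[:,:2]-d['t'])@d['R']*1000).round(1))
u=[(124,120),(178,290),(42,10),(41,150)];
pl=plane(i,u[:2],.006)[:,:2];e=pl[1]-pl[0];print("edge yaw",np.degrees(np.arctan2(-e[0],e[1])),((pl-d['t'])@d['R']*1000).round(1))
E
```

```text
box [[262.0, 205.0], [317.0, 205.0], [317.0, 314.0], [262.0, 314.0]] [[0.4414, 0.0468], [0.3822, 0.054], [0.3936, 0.1918], [0.4602, 0.1836]]
sides [np.float64(0.0596), np.float64(0.1383), np.float64(0.0671), np.float64(0.1381)] ctr [0.41936635 0.11906086]<stdin>:11: RuntimeWarning: Mean of empty slice.
  ret = ret.dtype.type(ret / rcount)
Traceback (most recent call last):
ValueError: zero-size array to reduction operation minimum which has no identity
```

```bash
cat > m.py <<'E'
from h import *
import pickle
i=pickle.load(open("w4.pkl","rb"));im=cv2.imread("pics/w4.png");h=cv2.cvtColor(im,cv2.COLOR_BGR2HSV);f=im.astype(int)
red=(f[...,2]>100)&(f[...,1]<70)&(f[...,0]<70); wh=im.min(2)>150
print("red px",h[228,280],im[228,280],"plate",im[285,297],"bench",im[285,270])
def box(mask,x0,x1,y0,y1):
    s=np.zeros(mask.shape,np.uint8);s[y0:y1,x0:x1]=mask[y0:y1,x0:x1]*255
    c=max(cv2.findContours(s,0,2)[0],key=cv2.contourArea);return cv2.boxPoints(cv2.minAreaRect(c)),c.reshape(-1,2).mean(0)
bx,_=box(red|wh,262,318,205,315);P=plane(i,bx,.010)[:,:2]
print("box",bx.round(0).tolist(),P.round(4).tolist(),"sides",[np.linalg.norm(P[k]-P[(k+1)%4]).round(4) for k in range(4)],"ctr",P.mean(0))
br=(f[...,2]>225)&red
rb,_=box(br,262,318,205,315);tp=rb.mean(0);print("tabtop",rb.round(0).tolist(),plane(i,[tp],.055))
print("tri",tri(i,tp,viewer.camera_info("top"),(277.6,242.1)))
d=np.load("stand.npz");S=lambda u,z:((plane(i,u,z)[:,:2]-d['t'])@d['R']*1000).round(1).tolist()
sb,_=box(im.min(2)>170,90,128,185,235);print("seat",sb.round(0).tolist(),S(sb,.054))
print("strip corner",S([(132,97)],.006),"edge",S([(124,110),(178,298)],.006))
E
python3 m.py
```

```text
red px [  1 146 196] [ 84  87 196] plate [236 237 239] bench [140 154 173]
box [[267.0, 216.0], [291.0, 211.0], [312.0, 305.0], [288.0, 310.0]] [[0.4373, 0.0603], [0.4112, 0.0575], [0.399, 0.1778], [0.4278, 0.1816]] sides [np.float64(0.0263), np.float64(0.1209), np.float64(0.0291), np.float64(0.1216)] ctr [0.41883961 0.11930495]Traceback (most recent call last):
  File "m.py", line 12, in <module>
    rb,_=box(br,262,318,205,315);tp=rb.mean(0);print("tabtop",rb.round(0).tolist(),plane(i,[tp],.055))
         ~~~^^^^^^^^^^^^^^^^^^^^
  File "m.py", line 8, in box
    c=max(cv2.findContours(s,0,2)[0],key=cv2.contourArea);return cv2.boxPoints(cv2.minAreaRect(c)),c.reshape(-1,2).mean(0)
ValueError: max() iterable argument is empty
```

```bash
sed -i 's/^red=.*/red=(f[...,2]>150)\&(f[...,1]<120)\&(f[...,0]<120); wh=im.min(2)>150/; s/br=.*/br=red/' m.py; python3 m.py; python3 -c "
import cv2;im=cv2.imread('pics/w4.png');print(im[214:252:3,281].tolist())"
```

```text
red px [  1 146 196] [ 84  87 196] plate [236 237 239] bench [140 154 173]
box [[267.0, 216.0], [291.0, 211.0], [312.0, 305.0], [288.0, 310.0]] [[0.4373, 0.0603], [0.4112, 0.0575], [0.399, 0.1778], [0.4278, 0.1816]] sides [np.float64(0.0263), np.float64(0.1209), np.float64(0.0291), np.float64(0.1216)] ctr [0.41883961 0.11930495]
tabtop [[275.0, 228.0], [287.0, 226.0], [290.0, 245.0], [278.0, 247.0]] [[0.42239058 0.06779846 0.055     ]]
tri (array([0.42063406, 0.06578063, 0.05878296]), np.float64(0.003412644140288764))
seat [[96.0, 198.0], [109.0, 193.0], [120.0, 224.0], [108.0, 228.0]] [[-23.2, -16.4], [-36.2, -18.1], [-36.1, 12.7], [-22.7, 14.6]]
strip corner [[-65.1, -101.8]] edge [[-53.0, -91.6], [-43.4, 129.1]]
[[91, 94, 135], [65, 71, 138], [72, 74, 142], [73, 77, 143], [69, 74, 141], [111, 120, 255], [112, 121, 255], [112, 121, 255], [110, 120, 255], [107, 114, 255], [108, 116, 255], [160, 165, 255], [241, 244, 245]]
```

Call:
{"method": "step_arm", "body": {"plan": [0,0,0,0,-0.135,0,0,0,0,-0.134,0,-0.32,-0.025,0.9,0,0,-0.32,-0.025,0.9,0,0,-0.32,-0.025,0.9,0,0,-0.32,-0.02,0.9,0,0,0,0,0.9,0,0,0,0,0,0]}}

```text
clock: 15.22
tcp_pos: [0.4221, 0.0662, 0.0706]
orientation: [[0.087, -0.996, -0.005], [-0.996, -0.087, -0.003], [0.002, 0.005, -1.0]]
wrist_force: [-0.4, 0.2, 0.8]
width: 0.0423
grasp_force: 0.0
```

Call:
{"method": "step_arm", "body": {"plan": [0,-0.04,0,0.5,0,0,-0.04,0,0.42,0,0,0,0,0,0,-1,0,0,0,0,-1,0,0,0,0,-1,0,0,0,0,-1,0,0,0,0], "force": 70}}

```text
clock: 16.1
tcp_pos: [0.4237, 0.0701, 0.0454]
orientation: [[0.088, -0.996, 0.001], [-0.996, -0.088, 0.0], [-0.0, -0.001, -1.0]]
wrist_force: [-1.2, -1.4, 5.4]
width: 0.0112
grasp_force: 68.6
```

Call:
{"method": "step_arm", "body": {"plan": [-1,0,0,-0.6,0,-1,0,0,-0.9,0.2235,-1,0,0,-0.7,0.2235,-1,0,0,0,0.2235,-1,0,0,0,0.2235,-1,0,0,0,0.2235,-1,0,0,0,0.2235,-1,0,0,0,0.2235,-1,0,0,0,0.2235,-1,0,0,0,0.2235]}}

```text
clock: 17.35
tcp_pos: [0.4226, 0.0698, 0.1101]
orientation: [[-0.997, -0.073, -0.002], [-0.073, 0.997, -0.0], [0.002, -0.0, -1.0]]
wrist_force: [0.0, -1.0, -2.3]
width: 0.0108
grasp_force: 68.5
```

```bash
cat > tgt.py <<'E'
from h import *
import sys
# stand x,y (mm) for the TCP -> shift in tool axes, units of 30 mm
d=np.load("stand.npz");R=d['R'];t=d['t']+R@np.array([-.0007,-.0021])
s=readout.state();p=s['tcp_pos'];O=s['orientation']
print("tcp stand mm",((p[:2]-t)@R*1000).round(1),"z",p[2].round(4),"toolx yaw-stand",np.degrees(np.arctan2(O[1,0],O[0,0])-np.arctan2(R[1,0],R[0,0])).round(2),"tilt",O[:,2].round(3),"F",(s['wrist_force']).round(1))
w=np.r_[R@np.array([float(sys.argv[1]),float(sys.argv[2])])/1000+t,float(sys.argv[3])/1000]
print("units",((w-p)@O/.03).round(3))
E
python3 tgt.py -155 0 104
```

```text
tcp stand mm [-185.6   60.5] z 0.1101 toolx yaw-stand -180.51 tilt [-0.002 -0.    -1.   ] F [ 0.  -1.  -2.3]
units [-1.039 -2.007  0.203]
```

Call:
{"method": "step_arm", "body": {"plan": [-1,-0.35,-0.67,0.0,0,-1,-0.35,-0.67,0,0,-1,-0.34,-0.67,0,0,-1,0,0,0,0,-1,0,0,0,0]}}

```text
clock: 17.98
tcp_pos: [0.4585, 0.0124, 0.1103]
orientation: [[-0.997, -0.078, -0.001], [-0.078, 0.997, 0.0], [0.001, 0.0, -1.0]]
wrist_force: [-0.1, -0.2, -2.0]
width: 0.0109
grasp_force: 68.6
```

```bash
python3 tgt.py -155 0 104; python3 - <<'E'
from h import *
import pickle
i=viewer.camera_info("wrist");w=viewer.read_camera("wrist");cv2.imwrite("pics/w5.png",w);pickle.dump(i,open("w5.pkl","wb"))
sd=viewer.read_camera("side")
c=np.zeros((420,800,3),np.uint8);c[:420,:480]=cv2.resize(w[100:,100:460],(480,420));c[:300,480:]=cv2.resize(sd[140:260,200:328],(320,300),interpolation=cv2.INTER_CUBIC);cv2.imwrite("pics/c5.png",c)
E
```

```text
tcp stand mm [-154.5    0.3] z 0.1103 toolx yaw-stand -180.2 tilt [-0.001  0.    -1.   ] F [-0.1 -0.2 -2. ]
units [ 0.016 -0.012  0.21 ]
```

View pics/c5.png

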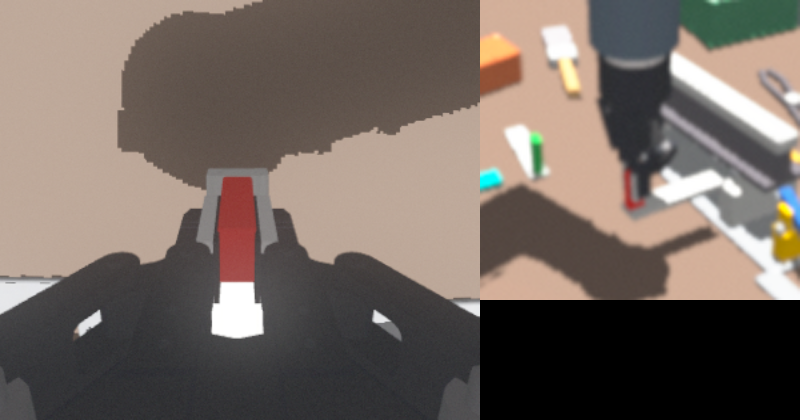

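Side crop: the shim nose points at the seat's near end (732,188) and lines up with it. The wrist crop shows the red tab squarely held.

Call:
{"method": "step_arm", "body": {"plan": [-1,0,0.01,0.28,0,-1,0,0,0,0,-1,-0.3,0,0,0,-1,-0.3,0,0,0,-1,-0.3,0,0,0,-1,-0.3,0,0,0,-1,0,0,0,0]}}

```text
clock: 18.95
tcp_pos: [0.4957, 0.0155, 0.1022]
orientation: [[-0.997, -0.079, -0.0], [-0.079, 0.997, -0.0], [0.0, -0.0, -1.0]]
wrist_force: [0.1, 0.4, -1.5]
width: 0.011
grasp_force: 68.5
```

```bash
python3 tgt.py -75 0 102
```

```text
tcp stand mm [-117.2    0.3] z 0.1022 toolx yaw-stand -180.18 tilt [-0. -0. -1.] F [ 0.1  0.4 -1.5]
units [-1.407 -0.006  0.007]
```

Clear so far (nose at about x=-7). Continue.

Call:
{"method": "step_arm", "body": {"plan": [-1,-0.25,0,0,0,-1,-0.25,0,0,0,-1,-0.25,0,0,0,-1,-0.25,0,0,0,-1,-0.25,0,0,0,-1,0,0,0,0]}}

```text
clock: 19.7
tcp_pos: [0.5329, 0.0185, 0.1022]
orientation: [[-0.997, -0.079, -0.0], [-0.079, 0.997, -0.0], [0.0, -0.0, -1.0]]
wrist_force: [0.2, 0.0, -3.1]
width: 0.0113
grasp_force: 68.5
```

Call:
{"method": "step_arm", "body": {"plan": [-1,0,0,0.05,0,-1,0,0,0.05,0,-1,0,0,0,0]}}

```text
clock: 20.08
tcp_pos: [0.5323, 0.0184, 0.0996]
orientation: [[-0.997, -0.079, 0.0], [-0.079, 0.997, -0.0], [-0.0, -0.0, -1.0]]
wrist_force: [0.1, 0.6, -1.4]
width: 0.0109
grasp_force: 68.8
```

Call:
{"method": "step_arm", "body": {"plan": [-1,-0.1,0,0.02,0,-1,-0.1,0,0,0,-1,-0.1,0,0,0,-1,-0.1,0,0,0,-1,0,0,0,0]}}

```text
clock: 20.7
tcp_pos: [0.5449, 0.0192, 0.0993]
orientation: [[-0.997, -0.079, 0.001], [-0.079, 0.997, -0.0], [-0.001, -0.0, -1.0]]
wrist_force: [-4.0, -0.5, 4.2]
width: 0.0111
grasp_force: 69.6
```

Call:
{"method": "step_arm", "body": {"plan": [-1,-0.05,0,-0.03,0,-1,-0.05,0,0,0,-1,0,0,0,0]}}

```text
clock: 21.08
tcp_pos: [0.5476, 0.0197, 0.0995]
orientation: [[-0.997, -0.079, 0.0], [-0.079, 0.997, 0.0], [-0.0, 0.0, -1.0]]
wrist_force: [1.6, -1.3, -0.9]
width: 0.0107
grasp_force: 68.8
```

Call:
{"method": "step_arm", "body": {"plan": [-1,-0.06,0,0,0,-1,-0.06,0,0,0,-1,0,0,0,0]}}

```text
clock: 21.45
tcp_pos: [0.5512, 0.0199, 0.0996]
orientation: [[-0.997, -0.079, 0.0], [-0.079, 0.997, 0.0], [-0.0, 0.0, -1.0]]
wrist_force: [0.6, 0.5, -1.2]
width: 0.0111
grasp_force: 68.6
```

Call:
{"method": "step_arm", "body": {"plan": [-1,-0.06,0,0,0,-1,-0.06,0,0,0,-1,0,0,0,0]}}

```text
clock: 21.82
tcp_pos: [0.5547, 0.0202, 0.0996]
orientation: [[-0.997, -0.079, 0.0], [-0.079, 0.997, 0.0], [-0.0, 0.0, -1.0]]
wrist_force: [0.9, -0.1, -2.4]
width: 0.0108
grasp_force: 68.6
```

Call:
{"method": "step_arm", "body": {"plan": [-1,-0.06,0,0,0,-1,-0.05,0,0,0,-1,0,0,0,0]}}

```text
clock: 22.2
tcp_pos: [0.558, 0.0204, 0.0997]
orientation: [[-0.997, -0.079, 0.0], [-0.079, 0.997, 0.0], [-0.0, 0.0, -1.0]]
wrist_force: [0.7, -0.2, -1.7]
width: 0.011
grasp_force: 68.6
```

Call:
{"method": "step_arm", "body": {"plan": [-1,-0.05,0,0,0,-1,-0.05,0,0,0,-1,0,0,0,0]}}

```text
clock: 22.58
tcp_pos: [0.5595, 0.0204, 0.0996]
orientation: [[-0.997, -0.079, -0.003], [-0.079, 0.997, -0.0], [0.003, -0.0, -1.0]]
wrist_force: [-5.2, 0.5, 2.1]
width: 0.0106
grasp_force: 69.2
```

Call:
{"method": "step_arm", "body": {"plan": [-1,-0.04,0,0.02,0,-1,0,0,0,0]}}

```text
clock: 22.82
tcp_pos: [0.5595, 0.0204, 0.0994]
orientation: [[-0.997, -0.079, -0.005], [-0.079, 0.997, -0.001], [0.005, -0.0, -1.0]]
wrist_force: [-11.7, 0.2, 8.3]
width: 0.0107
grasp_force: 70.1
```

Call:
{"method": "step_arm", "body": {"plan": [-1,0.05,0,0,0,-1,0,0,0,0,-0.6,0,0,0,0,-0.3,0,0,0,0,0,0,0,0,0,0,0,0,-0.4,0,0,0,0,-0.8,0,0,0.5,0,-1,0,0,1,0,-1,0,0,1,0,0,0]}}

```text
clock: 24.08
tcp_pos: [0.4868, 0.0148, 0.1986]
orientation: [[-0.997, -0.079, 0.006], [-0.079, 0.997, 0.001], [-0.006, 0.001, -1.0]]
wrist_force: [0.2, -0.6, -0.7]
width: 0.043
grasp_force: 0.0
```

```bash
python3 - <<'E'
from h import *
import pickle
s=readout.state();print(s['tcp_pos'],s['orientation'].round(3).tolist(),s['joints'].round(1))
i=viewer.camera_info("wrist");w=viewer.read_camera("wrist");cv2.imwrite("pics/w6.png",w);pickle.dump(i,open("w6.pkl","wb"))
f=w.astype(int);red=((f[...,2]>110)&(f[...,1]<0.6*f[...,2])&(f[...,0]<.6*f[...,2])).astype(np.uint8)
n,l,st,c=cv2.connectedComponentsWithStats(red)
d=np.load("stand.npz");R=d['R'];t=d['t']+R@np.array([-.0007,-.0021])
for k in range(1,n):
    if st[k][4]>40: print(st[k],c[k].round(1),"stand@.109",((plane(i,[c[k]],.109)[0,:2]-t)@R*1000).round(1))
E
```

```text
[0.48675235 0.01484316 0.19857393] [[-0.997, -0.079, 0.006], [-0.079, 0.997, 0.001], [-0.006, 0.001, -1.0]] [ 2.030e+01  8.700e+00 -9.400e+00  1.000e-01 -7.150e+01 -1.058e+02]
[  59  257   43   52 1088] [ 76.8 282.1] stand@.109 [ -75.4 -157.4]
[270 267  15  48 647] [276.9 292.1] stand@.109 [-66.9   1.4]
```

Call:
{"method": "step_arm", "body": {"plan": [0,-0.284,-0.912,0,0,0,-0.284,-0.912,0,0,0,-0.284,-0.912,0,0,0,-0.284,-0.912,0,0,0,-0.284,-0.912,0,0,0,-0.284,-0.912,0,0,0,-0.284,-0.912,0,0,0,-0.284,-0.912,0,0,0,-0.284,-0.912,0,0,0,-0.284,-0.912,0,0]}}

```text
clock: 25.38
tcp_pos: [0.5927, -0.2524, 0.1958]
orientation: [[-0.997, -0.079, 0.001], [-0.079, 0.997, -0.0], [-0.001, -0.0, -1.0]]
wrist_force: [0.8, 0.5, -0.0]
width: 0.0429
grasp_force: 0.0
```

Call:
{"method": "step_arm", "body": {"plan": [0,0,0,0,-0.218,0,0,0,0,-0.218,0,0,0,0,-0.218,0,0,0,0,-0.218,0,0,0,0,-0.218,0,0,0,0,-0.218,0,0,0,0,-0.218,0,0,0,0,-0.218,0,0,0,0,0]}}

```text
clock: 26.5
tcp_pos: [0.5924, -0.2514, 0.1956]
orientation: [[-0.123, -0.992, 0.0], [-0.992, 0.123, -0.0], [0.0, -0.001, -1.0]]
wrist_force: [-0.9, 0.3, 0.2]
width: 0.0428
grasp_force: 0.0
```

```bash
python3 - <<'E'
from h import *
import pickle
i=viewer.camera_info("wrist");im=viewer.read_camera("wrist");cv2.imwrite("pics/w7.png",im)
s=readout.state();O=s['orientation'];p=s['tcp_pos'];print(p,O.round(3).tolist())
h=cv2.cvtColor(im,cv2.COLOR_BGR2HSV); b=cv2.inRange(h,(98,80,60),(118,255,255))
n,l,st,c=cv2.connectedComponentsWithStats(b);k=1+np.argmax(st[1:,4]);ys,xs=np.where(l==k);y0=ys.min()
a=[(xs[ys==y].mean(),y) for y in (y0+2,y0+25)];a[0]=(a[0][0],y0);P=plane(i,a,.045)
print(st[k],a,P.round(4).tolist())
dr=(P[0]-P[1])[:2];dr/=np.linalg.norm(dr);g=P[0][:2]+dr*.034;print("bar yaw(grip dir)",np.degrees(np.arctan2(dr[1],dr[0])),"grip",g)
print("units",((np.r_[g,.0433]-p)@O/.03).round(3))
w=np.array([.5934,-.2508,.0433]);print("units old",((w-p)@O/.03).round(3))
E
```

```text
[ 0.59238306 -0.25141669  0.19555016] [[-0.125, -0.992, 0.0], [-0.992, 0.125, -0.0], [0.0, -0.0, -1.0]]
[ 270  279   13   79 1004] [(np.float64(276.0), np.int64(279)), (np.float64(276.0), np.int64(304))] [[0.6043, -0.1698, 0.045], [0.608, -0.1411, 0.045]]
bar yaw(grip dir) -97.21298145053554 grip [ 0.60007317 -0.20356331]
units [-1.616 -0.052  5.075]
units old [-0.026 -0.029  5.075]
```

Call:
{"method": "step_arm", "body": {"plan": [0,-0.03,-0.03,1,0,0,0,0,1,0,0,0,0,1,0,0,0,0,1,0,0,0,0,0.8,0,0,0,0,0.25,0,0,0,0,0,0,-1,0,0,0,0,-1,0,0,0,0,-1,0,0,0,0], "force": 40}}

```text
clock: 27.8
tcp_pos: [0.5942, -0.2508, 0.0449]
orientation: [[-0.122, -0.993, 0.003], [-0.993, 0.122, -0.001], [0.001, -0.003, -1.0]]
wrist_force: [0.1, -0.1, 3.9]
width: 0.0168
grasp_force: 44.1
```

Call:
{"method": "step_arm", "body": {"plan": [-1,0,0,0.2,0,-1,0,0,0.2,0,-1,0,0,0.12,0,-1,0,0,0,0]}}

```text
clock: 28.3
tcp_pos: [0.5953, -0.2499, 0.0325]
orientation: [[-0.12, -0.993, 0.006], [-0.993, 0.12, -0.001], [0.0, -0.006, -1.0]]
wrist_force: [-5.3, 7.6, 21.3]
width: 0.0169
grasp_force: 46.3
```

Call:
{"method": "step_arm", "body": {"plan": [-1,0,0,-0.12,0,-1,0,0,0,0]}}

```text
clock: 28.55
tcp_pos: [0.5949, -0.25, 0.0336]
orientation: [[-0.121, -0.993, 0.004], [-0.993, 0.121, -0.0], [-0.0, -0.004, -1.0]]
wrist_force: [1.6, 4.2, 5.9]
width: 0.0166
grasp_force: 44.5
```

Call:
{"method": "step_arm", "body": {"plan": [-1,-0.005,-0.25,0,-0.051,-1,-0.005,-0.25,0,-0.051,-1,0,0,0,0]}}

```text
clock: 28.92
tcp_pos: [0.6097, -0.2516, 0.033]
orientation: [[-0.041, -0.999, 0.003], [-0.999, 0.041, -0.0], [0.0, -0.003, -1.0]]
wrist_force: [0.4, 2.6, 6.7]
width: 0.0167
grasp_force: 44.5
```

Call:
{"method": "step_arm", "body": {"plan": [-1,-0.005,-0.25,0,-0.051,-1,-0.005,-0.25,0,-0.051,-1,-0.005,-0.25,0,-0.051,-1,0,0,0,0]}}

```text
clock: 29.42
tcp_pos: [0.6322, -0.2516, 0.0331]
orientation: [[0.079, -0.997, 0.003], [-0.997, -0.079, -0.001], [0.001, -0.003, -1.0]]
wrist_force: [0.1, -0.8, 5.8]
width: 0.0164
grasp_force: 44.4
```

Call:
{"method": "step_arm", "body": {"plan": [-1,0.01,0,-0.1,0,-1,0.01,0,-0.1,0,-1,0.01,0,-0.1,0,-1,0.01,0,-0.1,0,-1,0.01,0,-0.1,0,-1,0,0,-0.1,0,-1,0,0,-0.1,0,-1,0,0,0,0]}}

```text
clock: 30.42
tcp_pos: [0.6309, -0.2542, 0.0532]
orientation: [[0.078, -0.997, 0.001], [-0.997, -0.078, -0.002], [0.002, -0.0, -1.0]]
wrist_force: [1.5, -5.3, 1.3]
width: 0.0166
grasp_force: 44.1
```

Call:
{"method": "step_arm", "body": {"plan": [-1,0.05,0,-0.1,0,-1,0.04,0,-0.1,0,-1,0.02,0,-0.1,0,-1,0,0,-0.1,0,-1,0,0,0,0]}}

```text
clock: 31.05
tcp_pos: [0.631, -0.2552, 0.0645]
orientation: [[0.078, -0.997, -0.0], [-0.997, -0.078, 0.001], [-0.001, 0.0, -1.0]]
wrist_force: [-0.3, 4.6, 1.9]
width: 0.0169
grasp_force: 44.2
```

Call:
{"method": "step_arm", "body": {"plan": [-1,-0.03,0,-0.1,0,-1,0,0,-0.1,0,-1,0,0,-0.1,0,-1,0,0,0,0]}}

```text
clock: 31.55
tcp_pos: [0.6309, -0.2556, 0.0736]
orientation: [[0.078, -0.997, -0.0], [-0.997, -0.078, -0.0], [0.0, 0.0, -1.0]]
wrist_force: [0.8, -0.1, -3.3]
width: 0.0167
grasp_force: 43.5
```

Call:
{"method": "step_arm", "body": {"plan": [-1,0,0,0.1,0,-1,0,0,0.05,0,-1,0,0,0,0]}}

```text
clock: 31.92
tcp_pos: [0.631, -0.2553, 0.0691]
orientation: [[0.078, -0.997, 0.0], [-0.997, -0.078, -0.0], [0.0, -0.0, -1.0]]
wrist_force: [-1.0, -0.7, -2.0]
width: 0.0163
grasp_force: 43.7
```

Open and retreat.

Call:
{"method": "step_arm", "body": {"plan": [-0.5,0,0,0,0,-0.2,0,0,0,0,0,0,0,0,0,0,0,0,-0.5,0,0,0,0,-1,0,0,0,0,-1,0,0,0.5,0,-1,0,0,0.8,0,-0.5,0,0,0.8,0,0,0,0,0,0,0,0]}}

```text
clock: 33.17
tcp_pos: [0.6358, -0.3197, 0.1901]
orientation: [[0.076, -0.997, 0.001], [-0.997, -0.076, -0.001], [0.001, -0.001, -1.0]]
wrist_force: [-0.6, 0.2, -0.3]
width: 0.0425
grasp_force: 0.0
```

```bash
python3 - <<'E'
from h import *
s=readout.state();print(s['tcp_pos'],s['wrist_force'])
w=viewer.read_camera("wrist");sd=viewer.read_camera("side");cv2.imwrite("pics/side8.png",sd);cv2.imwrite("pics/top8.png",viewer.read_camera("top"))
c=np.zeros((500,800,3),np.uint8);c[:500,:520]=cv2.resize(sd[145:295,230:386],(520,500),interpolation=cv2.INTER_CUBIC);c[:210,520:]=cv2.resize(w,(280,210));cv2.imwrite("pics/c8.png",c)
E
```

```text
[ 0.63575963 -0.31965365  0.19005355] [-0.59556207  0.16838576 -0.27737502]
```

View pics/c8.png

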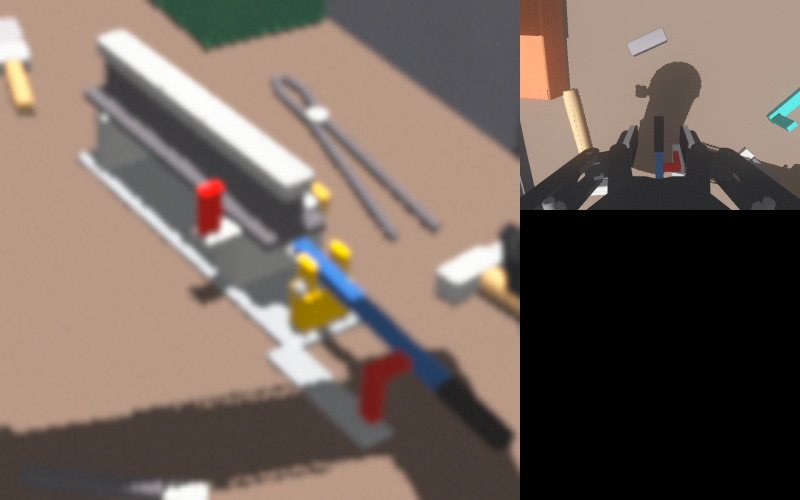

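The rail sits on the shim, with the red tab upright at the seat. The bar rests free, out from under the keeper, and the hand is clear, so I'm handing in.

```bash
python3 -c "
from workcell import finish_job
print(finish_job())"
```

```text
the job is handed in; nothing more can be done
None
```

I handed the job in at about 33 s: the rail rests on the red-tab shim, which I felt butt the stop at about 12 N, above your 5 to 10 N but well under 25. The bar is out from under the keeper and released. I judged the rail level by eye in the last picture, and the hand-in gave no verdict.

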